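Load the demagnetiser tray and switch it on

ROBOT

A 6-joint arm with a two-finger parallel gripper is mounted at the origin on the work surface. World frame = base frame: x ahead of the robot, y to its left, z up, the work surface at z = 0. Lengths are in m, angles in degrees, forces in N, time in s.
With the tool pointing down it reaches from about 0.35 to 0.875 m from the base axis. Payload 4.2 kg.
Tool frame: the origin (TCP) lies at the very end of the fingers, on their centre line; the grasp point (between the pads) lies 19 mm behind it; z points along the fingers, y is the line along which they close (so a half turn about z gives the same grasp; the last joint's range is limited). The gripper opens to 87 mm and grips with 3 to 60 N. Pads are 19 mm wide; open, the fingers measure 117 mm over their backs; the gripper's body (75 mm by 190 mm) begins 51 mm behind the grasp point.
Start: joints at [87.296, 22.042, 0.453, 0, -68.411, -14.817], TCP at [0.188, 0.596, 0.223] pointing down, gripper open.
Joint ranges: [-179.83, 179.83], [-69.29, 118.12], [-61.27, 80.66], [-181.25, 117.63], [-171.15, -9.14], [-177.46, 177.46]. Speed limits (degrees/s): [159.86, 159.86, 180, 180, 180, 180].

INTERFACE

Orientations are given as a 3x3 rotation matrix whose columns are the frame's x, y, z axes.
In Python, from station import r gives the robot as it stands.
- The arm moves only by the tool jog_arm, never from a script. Its argument "plan" is text: rows parted by semicolons, each of 7 numbers parted by spaces: the shift along the tool's x, y, z normalised to -1 to 1, where 1 is 0.025 m, then the turn, a rotation vector about the tool's x, y, z normalised to -1 to 1, where 1 is 8 degrees, then the closure, from -1 (fully open) to 1 (shut). A call has exactly 10 rows; each row shifts and turns the commanded pose from where the row before left it, along the tool's axes as they then stand; what a row does not reach is not made up. A row lasts 1/10 s, in which the tool goes at most 50 mm and 8.59 degrees, less where a joint would pass 70% of its speed; a pose out of reach is approached as far as the arm can. A call with a number of a shift or a turn outside -1 to 1 is refused whole. A call with a gripper value outside its range is refused whole. The fingers move at their own pace and stop on an object; the grip force is fixed at half the most. Time passes only in rows, so rows that do not move let the fingers close, or fill a call up. It gives the time, the measured TCP pose, the force, the opening and the grip force at its end, in the units of the state.
- r.sense(): the state, without advancing time (a new reading comes with each control period).
- r.capture(name): name is "scene" or "top"; returns (picture, depth): 480x640x3 uint8, red, green, blue; 480x640 float32, m along the optical axis (not along the pixel's ray), 0 where there is no reading.
- r.get_calibration(name): a dict with "mtx" (3x3 intrinsics, pixels), "extrinsics" (4x4, takes a point from camera to world coordinates). Camera axes: x right, y up, looking along -z (the intrinsics and any distortion apply to the point x, -y, -z); pixel columns grow to the right and rows downward; lengths in m; the calibration is good to about 2 mm. A picture is of the moment at which its call begins. get_calibration takes no time and is no camera call.
- r.finish_job(): hands the job in; it is judged then, once.
The state is a dict: "time_s": time; "joints": joint angles; "joint_velocities": joint speeds; "effort": joint torques, N m; "tcp_pos": TCP position; "ee_rot": TCP orientation; "wrist_force": force on the tool from outside, world axes, zero at the start; "moment": the same for the moment, N m; "gripper_width": opening from 0.0 (shut) to 1.0 (fully open); "gripper_force": force on a finger pad.
Only numpy, scipy, OpenCV 4.12 (cv2) and the standard library are available. Lean on these libraries where they do the work, as an engineer would, in place of code of your own. Each camera call takes 0.05 s, during which the arm holds its last target. There are 200 camera calls.

TASK

Lay the three loose steel parts - the spatula, the double-ended spanner and the L-shaped bracket - flat on the black tray top of the demagnetiser, each down between the low ribs that outline its own shape. Once all three are lying in place, flip the toggle switch fully over to on. Leave the solder spool, the bottle and the circuit board alone.

Things in the scene. Friction and masses are not known exactly. Their poses are not given: they have to be found in the camera images.
- tray: Fixed demagnetiser: flat grey box 224 (x) by 256 mm (y), black top (tray floor, grey inlay in each compartment) 40 mm above the bench. Aluminium ribs on it, 8 mm high, 6 mm thick, outline three compartments about 5 mm clear of the part all round, open beside each part's middle for the fingers. Origin at the centre of its underside, z up, x roughly away from the robot.
- tray_spatula (a point): Point on the tray floor where the spatula's origin belongs (tray frame 0, +85, 40 mm); axes parallel to the tray's. Spatula along the tray's x, blade towards +x; compartment 150 mm long, 44 mm wide around the blade and 24 mm wide at the handle's rear. No side ribs from x = -42 to +32 mm of this point.
- tray_spanner (a point): Point on the tray floor where the spanner's origin belongs (tray frame -80, -45, 40 mm); axes parallel to the tray's. The spanner lies along the tray's y, either way round: the compartment is 130 mm along y by 40 mm along x. No side ribs within 33 mm of this point along y.
- tray_bracket (a point): Point on the tray floor where the bracket's origin belongs (tray frame +60, -45, 40 mm); axes parallel to the tray's. Long leg along the tray's y with its corner towards +y, short leg along the tray's -x (bracket yaw = tray yaw + 90 degrees). No ribs beside the long leg from y = -29 to +37 mm of this point.
- spatula: Loose steel spatula lying flat, 140 mm long, 120 g. Handle 14 mm wide, 10 mm high, from x = -70 to +20 mm; flat blade 34 mm wide, 4 mm thick, from x = +20 to +70 mm. Origin on the underside at mid-length; x towards the blade, z up.
- spatula_grip (a point): Point on the spatula's handle to grip, near its centre of mass: x = -10 mm, 5 mm above the underside; grip across the handle (y).
- spatula_tip (a point): Middle of the spatula blade's front edge: x = +70 mm, 2 mm above the underside.
- spanner: Loose flat steel double open-ended spanner, 120 mm long, 8 mm thick, 100 g. Shank 12 mm wide, heads 30 mm wide at both ends, starting 30 mm from the middle. Origin at the centre of its underside, x along it, z up. Grip the shank at the middle, across it (y).
- bracket: Loose flat L-shaped steel bracket, 7 mm thick, both legs 20 mm wide, 150 g. Long leg 100 mm along x (-50 to +50 mm) with its centre line on y = 0; short leg at the +x end (x = 30 to 50 mm), reaching to y = +60 mm. Origin on the underside at the middle of the long leg; z up.
- bracket_grip (a point): Point on the bracket's long leg to grip: x = +6 mm, y = 0, 3.5 mm above the underside; grip across the long leg (y).
- bracket_end (a point): Middle of the end of the bracket's short leg: x = +40, y = +60 mm, 3.5 mm above the underside.
- switch_base: Fixed grey switch box, 70 mm (x) by 50 mm (y) by 25 mm high, origin at the centre of its underside. The toggle lever pivots 22 mm above the underside about the box's y axis. Off leans towards the box's -x end (towards the robot), on towards its +x end.
- switch (a joint): Angle of the toggle lever: 0 is fully off (leaning 0.5 rad to the box's -x), 1.0 rad is fully on (leaning 0.5 rad to +x). It stays where it is left; about 1 to 2 N at the ball moves it.
- switch_tip (a point): Centre of the black ball, 26 mm in diameter, at the top of the toggle lever, 55 mm from the pivot (rod 10 mm in diameter); about 70 mm above the bench when off or on.
- spool: Bystander: loose spool of solder, white flanges 54 mm in diameter, 40 mm high, beyond the tray. Origin at the centre of its underside.
- flask: Bystander: loose white plastic bottle, 48 mm in diameter, 100 mm high, beyond the tray. Origin at the centre of its underside.
- board: Bystander: loose green circuit board on an aluminium base plate 85 by 120 mm, with components up to 26 mm high, beyond the tray. Origin at the centre of its underside.

How it is judged:
By the outcome, as a careful person would: the job done as asked, in the order asked, and still so for the second after the job is handed in, with the robot touching nothing.
It also fails if it takes over 72 s, if anything falls off the work surface, if the arm or the gripper's body presses on something with over 40 N, if the wrist force passes 120 N, or if a joint passes its speed limit or range.

## Working session

There is one attempt and no reset: what is moved stays moved. The work goes in short steps, Python scripts to look and compute and a tool call to move; the robot and the scene stay as the last step left them, time stands still between calls to the robot, and variables do not carry over. Pictures are saved under pics/ and viewed, at most 10 in all, crops included, and the job is handed in when it is done.

Besides the shell and the picture viewer there is one more tool, called after "Request:" as name(argument=value, ...), one argument or row to a line, values as JSON. jog_arm: Moves the arm, as the interface text tells. Scaled input: -1 to 1 covers 0.025 m each way for a shift and 8 degrees each way for a turn. Its arguments: {"type":"object","properties":{"plan":{"type":"string"}},"required":["plan"]}

```bash
ls; mkdir -p pics; python3 - <<'E'
from station import r
import cv2, numpy as np
for n in ("scene","top"):
    p,d=r.capture(n); cv2.imwrite(f"pics/{n}0.png",p[:,:,::-1]); np.savez(f"{n}0.npz",p=p,d=d)
    c=r.get_calibration(n); print(n,c)
print(r.sense())
E
```

```text
pics
scene {'mtx': array([[438.06018086,   0.        , 318.98686389],
       [  0.        , 438.06018086, 239.84351979],
       [  0.        ,   0.        ,   1.        ]]), 'extrinsics': array([[-0.01619553, -0.7728656 ,  0.63436304,  1.22137618],
       [ 0.99975041, -0.02228198, -0.00162288, -0.02429808],
       [ 0.01538913,  0.63417842,  0.77303357,  0.88330786],
       [ 0.        ,  0.        ,  0.        ,  1.        ]])}
top {'mtx': array([[595.70256555,   0.        , 321.07786556],
       [  0.        , 595.70256555, 245.59597438],
       [  0.        ,   0.        ,   1.        ]]), 'extrinsics': array([[ 0.02730686,  0.99590752, -0.08615417,  0.46589764],
       [-0.99933142,  0.02929329,  0.02187712,  0.006276  ],
       [ 0.02431133,  0.08549917,  0.99604159,  1.29292035],
       [ 0.        ,  0.        ,  0.        ,  1.        ]])}
{'time_s': 0.1, 'joints': array([ 8.72949729e+01,  2.20863905e+01,  3.89722264e-01, -2.49188805e-02,
       -6.84122294e+01, -1.48190245e+01]), 'joint_velocities': array([-0.04826099, -0.15402089,  0.21794635,  0.17230687, -0.01592253,
        0.02978344]), 'effort': array([ 1.96588685e-04, -3.91688204e+01,  1.87934679e+01,  4.23190445e+00,
        1.34562262e-02, -7.08710445e-05]), 'tcp_pos': array([0.18798985, 0.59550533, 0.2215841 ]), 'ee_rot': array([[ 9.53542350e-01, -3.01258599e-01, -4.93655206e-04],
       [-3.01258988e-01, -9.53540503e-01, -1.87938454e-03],
       [ 9.54605214e-05,  1.94079082e-03, -9.99998112e-01]]), 'wrist_force': array([0.1783788 , 0.4426287 , 0.31367242]), 'moment': array([ 0.03617975, -0.05897416, -0.03992852]), 'gripper_force': 0.0, 'gripper_width': 0.9996686400361448}
```

View pics/top0.png

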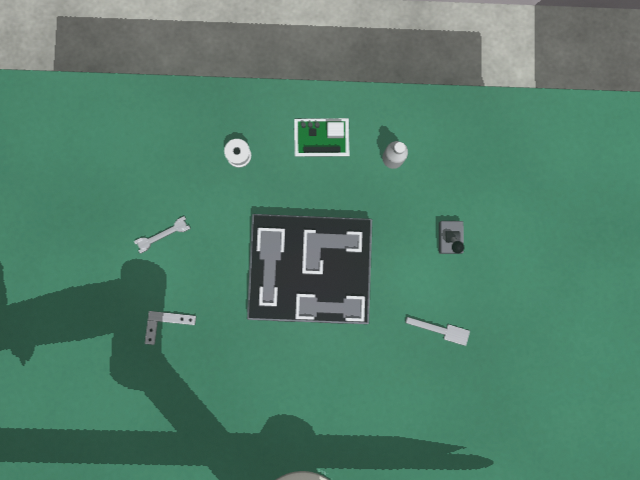

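View pics/scene0.png

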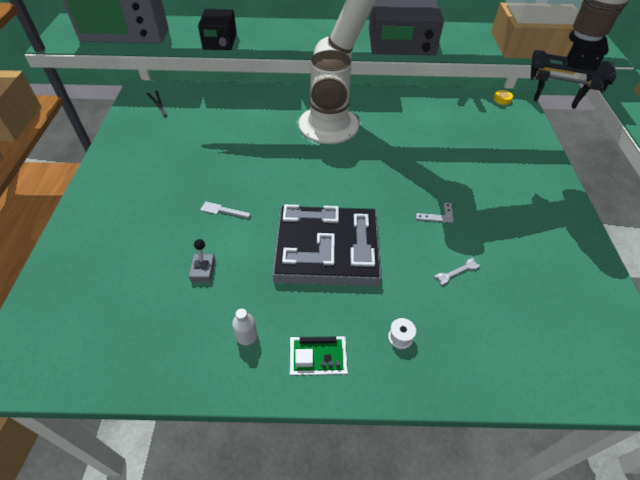

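The top view shows the spanner at (162,235), bracket at (170,325), spatula at (437,330), switch at (452,240) and tray centred at (310,268). The spool, board and bottle sit beyond it at rows 135–155. The scene view agrees. Next I'll fit outlines to get the poses.

```bash
cat > h.py <<'E'
from station import r
import cv2, numpy as np
from scipy.optimize import minimize
def cal(n):
    c=r.get_calibration(n); return np.array(c["mtx"]),np.array(c["extrinsics"])
def proj(n,P):
    K,E=cal(n); q=(np.atleast_2d(P)-E[:3,3])@E[:3,:3]; q=q*[1,-1,-1]; q=q@K.T; return q[:,:2]/q[:,2:]
def unproj(n,uv,z):
    K,E=cal(n); uv=np.atleast_2d(uv); d=np.c_[uv,np.ones(len(uv))]@np.linalg.inv(K).T*[1,-1,-1]@E[:3,:3].T
    return E[:3,3]+d*((z-E[2,3])/d[:,2])[:,None]
def world(n,d):
    K,E=cal(n); v,u=np.mgrid[:480,:640]; q=np.stack([u,v,np.ones_like(u)],-1)@np.linalg.inv(K).T*d[...,None]*[1,-1,-1]
    return q@E[:3,:3].T+E[:3,3]
SH={"spatula":(np.array([[-70,-7],[20,-7],[20,-17],[70,-17],[70,17],[20,17],[20,7],[-70,7]])/1e3,.006),
"spanner":(np.array([[-60,-15],[-30,-15],[-30,-6],[30,-6],[30,-15],[60,-15],[60,15],[30,15],[30,6],[-30,6],[-30,15],[-60,15]])/1e3,.008),
"bracket":(np.array([[-50,-10],[50,-10],[50,60],[30,60],[30,10],[-50,10]])/1e3,.007),
"tray":(np.array([[-112,-128],[112,-128],[112,128],[-112,128]])/1e3,.04)}
S=8
def fit(n,mask,name,x0,z0=0,box=None):
    poly,h=SH[name]; x0=np.array(x0,float)
    c=proj(n,[x0[0],x0[1],z0+h])[0]; R=box or 45; o=np.round(c).astype(int)-R
    m=cv2.resize(mask[o[1]:o[1]+2*R,o[0]:o[0]+2*R].astype(np.float32),None,fx=S,fy=S,interpolation=cv2.INTER_LINEAR)
    m=cv2.GaussianBlur(m,(0,0),S*.6)
    def cost(p):
        a=np.radians(p[2]*100); Rm=np.array([[np.cos(a),-np.sin(a)],[np.sin(a),np.cos(a)]])
        w=poly@Rm.T+p[:2]; uv=(proj(n,np.c_[w,np.full(len(w),z0+h)])-o+.5)*S-.5
        t=np.zeros(m.shape,np.float32); cv2.fillPoly(t,[np.round(uv*16).astype(np.int32)],1,shift=4)
        t=cv2.GaussianBlur(t,(0,0),S*.6); return float(((t-m)**2).sum()/S/S)
    x=np.array([x0[0],x0[1],x0[2]/100])
    for s in (.01,.003):
        x=minimize(cost,x,method="Nelder-Mead",options=dict(initial_simplex=[x]+[x+s*np.array(e) for e in ((1,0,0),(0,1,0),(0,0,8))],xatol=1e-5,fatol=1e-3)).x
    return np.r_[x[:2],x[2]*100],cost(x)
def graymask(p):
    hsv=cv2.cvtColor(p,cv2.COLOR_RGB2HSV); return (hsv[...,1]<90)
E
python3 - <<'E'
from h import *
f=np.load("top0.npz");p,d=f["p"],f["d"]; g=graymask(p)
W=world("top",d)
nl,lab,st,ce=cv2.connectedComponentsWithStats(g.astype(np.uint8))
for i in range(1,nl):
    if st[i,4]>60: print(st[i],ce[i].round(1))
def ang(a,b,z): 
    A=unproj("top",[a,b],z); v=A[1]-A[0]; return np.degrees(np.arctan2(v[1],v[0]))
U=lambda uv,z:unproj("top",uv,z)[0][:2]
print("tray edges z", W[268,290],W[230,200],W[268,360])
for nm,uv,a in (("spatula",(437,331),ang((408,320),(468,336),.006)),("spanner",(162,235),ang((142,243),(183,224),.008)),("bracket",(173,318),ang((195,319),(150,316),.007))):
    c=U(uv,SH[nm][1])
    for s in ([0,180] if 0 else [0]): print(nm,fit("top",g,nm,[*c,a+s]))
# tray by height
tm=(W[...,2]>.03)&(W[...,2]<.06)
print(fit("top",tm,"tray",[*U((310,268),.04),0],box=75))
dark=cv2.cvtColor(p,cv2.COLOR_RGB2HSV); tm2=(dark[...,1]<110)
print(fit("top",tm2,"tray",[*U((310,268),.04),0],box=75))
# ball/switch
c=(p.max(2)<40); 
n2,l2,s2,c2=cv2.connectedComponentsWithStats(c[225:260,435:470].astype(np.uint8)); print(s2,c2+[435,225])
for a in range(228,262,3): print((W[a,438:468:3,2]*1e3).round().astype(int))
ms=cv2.resize(np.hstack([p[210:350,125:205],p[210:350,400:480]]),None,fx=4,fy=4,interpolation=cv2.INTER_CUBIC); cv2.imwrite("pics/crop0.png",ms[:,:,::-1])
E
```

```text
[    0     0   640    92 51608] [334.4  40.1]
[ 294  118   56   39 1261] [324.1 137.1]
[224 138  28  30 655] [237.4 152.5]
[382 141  26  28 560] [394.6 154.4]
[  247   214   126   111 12982] [309.6 268.9]
[133 216  58  38 562] [161.3 234.7]
[439 221  25  33 814] [450.9 236.9]
[144 311  52  34 763] [164.2 322.9]
[405 317  65  29 702] [443.  330.7]
[275 471  55   9 352] [301.8 475.8]
tray edges z [0.52502007 0.04273991 0.04163182] [0.60390216 0.24172988 0.00088547] [ 0.52896527 -0.10400284  0.0465446 ]
spatula (array([   0.40502185,   -0.27547794, -105.24603149]), 8.592681884765625)
spanner (array([  0.59092838,   0.32202122, -61.20589614]), 31.342002868652344)
bracket (array([ 0.41369009,  0.29285023, 85.86669952]), 21.490013122558594)
(array([ 5.25910993e-01,  2.31350707e-04, -6.49036751e-01]), 50.333763122558594)
(array([ 0.52718694,  0.00205495, -0.47179359]), 788.7962036132812)
[[   0    0   35   35 1224]
 [  21   17    1    1    1]] [[451.99673203 242.        ]
 [456.         242.        ]]
[ 0 26 21 25 27 25 22 25 23 -1]
[ 3 20 25 30 31 30 26 24 23 -6]
[ 2 23 25 35 33 38 31 33 28 -2]
[-2 22 24 33 31 35 35 36 31  2]
[-3 24 25 30 35 41 52 32 19  0]
[-2 24 23 23 21 73 80 84 83 -3]
[ 3 23 26 22 26 80 81 80 85 -1]
[-1 22 30 21 22 74 79 80 80 -1]
[ 0 21 25 25 26 23 73 75 24 -4]
[-1 -1  1 -1 -2 -4 -4  0  1 -2]
[ 1  2 -1  2 -1 -2  1 -3  3 -5]
[ 1 -2  0  0 -6  0  3  0  3 -1]
```

View pics/crop0.png

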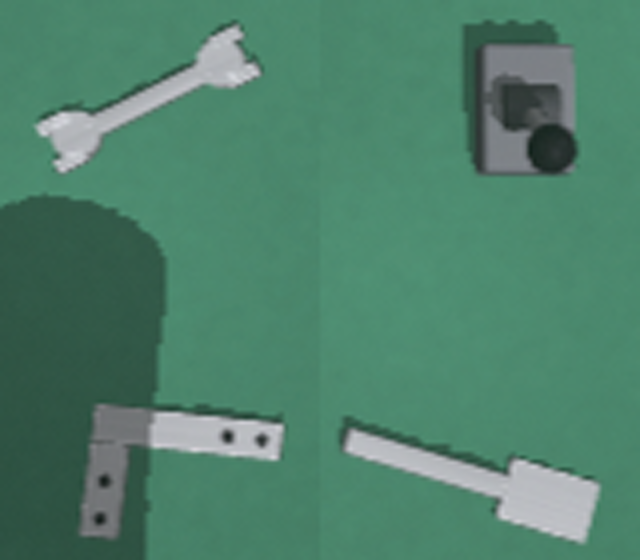

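The crop shows the spanner, the bracket (corner upper left, short leg pointing down) and the spatula (blade to the right). The switch ball is at about (457,246), so the lever is off and leaning towards the robot. I'll refine the tray from its ribs and plan the first approach.

```bash
cat >> h.py <<'E'
from scipy.spatial.transform import Rotation as Ro
def down(yaw):
    a=np.radians(yaw); c,s=np.cos(a),np.sin(a); return np.array([[c,s,0],[s,-c,0],[0,0,-1]])
def plan(pos,yaw,n,cl,start=None):
    st=r.sense() if start is None else start; p=np.array(st["tcp_pos"]);R=np.array(st["ee_rot"]); G=down(yaw); pos=np.array(pos)
    rows=[]
    for i in range(n):
        k=n-i; s=np.clip(np.round(R.T@((pos-p)/k)/.025,2),-1,1); t=np.clip(np.round(np.degrees(Ro.from_matrix(R.T@G).as_rotvec())/k/8,2),-1,1)
        rows.append(" ".join(f"{v:g}" for v in [*s,*t,cl])); p=p+R@s*.025; R=R@Ro.from_rotvec(np.radians(t*8)).as_matrix()
    print("; ".join(rows)); print("err mm",((pos-p)*1e3).round(1), "yaw err",np.degrees(Ro.from_matrix(R.T@G).magnitude()).round(2))
    return dict(tcp_pos=p,ee_rot=R)
def st():
    s=r.sense(); R=s["ee_rot"]; print("t",round(s["time_s"],2),"tcp",s["tcp_pos"].round(4),"yaw",np.degrees(np.arctan2(R[1,0],R[0,0])).round(2),"tilt",R[:2,2].round(4),"F",s["wrist_force"].round(1),"w",round(s["gripper_width"]*87,1),"gf",round(s["gripper_force"],1),"j",s["joints"].round(0))
E
python3 - <<'E'
from h import *
f=np.load("top0.npz");p,d=f["p"],f["d"]
b=(p.min(2)>150).astype(np.uint8); b[:213]=0;b[325:]=0;b[:,:247]=0;b[:,373:]=0
n,l,s,c=cv2.connectedComponentsWithStats(b,connectivity=8)
for i in range(1,n):
    if s[i,4]>10:
        print(s[i],unproj("top",[[s[i,0]-.5,s[i,1]-.5],[s[i,0]+s[i,2]-.5,s[i,1]+s[i,3]-.5]],.048)[:,:2].round(4).tolist())
def grp(x0,x1,y0,y1):
    v,u=np.nonzero(b[y0:y1,x0:x1]); q=unproj("top",np.c_[u+x0,v+y0],.048)[:,:2].astype(np.float32); print(cv2.minAreaRect(q*1000))
grp(250,290,215,310); grp(294,370,290,325); grp(300,365,225,276)
print("ball",unproj("top",[456.8,246.2],.070), "box",unproj("top",[[440.5,221.2],[463.2,221],[463.7,253],[439.5,253]],.025)[:,:2].round(4))
a=np.radians(85.87); g=np.array([.41369,.29285])+.006*np.array([np.cos(a),np.sin(a)]); print(g)
plan([*g,.10],-94.1,18,-1)
E
```

```text
[257 228  28  24 227] [[0.6077, 0.1154], [0.5589, 0.0551]]
[302 230  21  44 260] [[0.6063, 0.021], [0.5152, -0.0256]]
[346 232  16  20 132] [[0.6049, -0.0716], [0.5636, -0.1063]]
[259 287  19  19 157] [[0.4844, 0.1068], [0.4461, 0.066]]
[296 294  19  26 184] [[0.472, 0.0294], [0.4193, -0.0116]]
[346 296  19  25 173] [[0.4707, -0.0748], [0.42, -0.1156]]
((527.1096801757812, 83.58697509765625), (160.88819885253906, 56.53438186645508), 1.7263628244400024)
((445.9228820800781, -42.887351989746094), (142.18821716308594, 51.750274658203125), 89.88822174072266)
((560.1051025390625, -44.018798828125), (122.25193786621094, 91.13664245605469), 89.33820343017578)
ball [[ 0.57869223 -0.30185227  0.07      ]] box [[ 0.6359 -0.2775]
 [ 0.6378 -0.3267]
 [ 0.5686 -0.3282]
 [ 0.5671 -0.276 ]]
[0.41412212 0.29883442]
0.68 0.48 0.27 0 -0 0.53 -1; 0.71 0.43 0.27 0 -0 0.53 -1; 0.74 0.37 0.27 0 -0 0.53 -1; 0.77 0.32 0.27 0 -0 0.53 -1; 0.79 0.26 0.27 0 -0 0.53 -1; 0.8 0.2 0.27 0 -0 0.53 -1; 0.82 0.14 0.27 0 -0 0.53 -1; 0.82 0.08 0.27 0 -0 0.53 -1; 0.83 0.02 0.27 0 -0 0.53 -1; 0.83 -0.05 0.27 0 -0 0.53 -1; 0.82 -0.11 0.27 0 -0 0.53 -1; 0.81 -0.17 0.27 0 -0 0.53 -1; 0.8 -0.22 0.27 0 -0 0.54 -1; 0.78 -0.28 0.27 0 -0 0.53 -1; 0.75 -0.34 0.28 0 -0 0.54 -1; 0.72 -0.4 0.27 0 -0 0.53 -1; 0.7 -0.45 0.28 0 -0.01 0.54 -1; 0.66 -0.5 0.27 0 -0 0.53 -1
err mm [ 0.   0.1 -0. ] yaw err 0.04
```

Request:
jog_arm(
  plan="0.68 0.48 0.27 0 0 0.53 -1; 0.71 0.43 0.27 0 0 0.53 -1; 0.74 0.37 0.27 0 0 0.53 -1; 0.77 0.32 0.27 0 0 0.53 -1; 0.79 0.26 0.27 0 0 0.53 -1; 0.8 0.2 0.27 0 0 0.53 -1; 0.82 0.14 0.27 0 0 0.53 -1; 0.82 0.08 0.27 0 0 0.53 -1; 0.83 0.02 0.27 0 0 0.53 -1; 0.83 -0.05 0.27 0 0 0.53 -1",
)

```text
time_s: 1.1
tcp_pos: [0.3141, 0.43, 0.1544]
ee_rot: [[0.499, -0.867, -0.0], [-0.867, -0.499, -0.001], [0.0, 0.001, -1.0]]
wrist_force: [0.2, 0.1, 0.1]
gripper_width: 1.001
gripper_force: 0.0
```

Request:
jog_arm(
  plan="0.82 -0.11 0.27 0 0 0.53 -1; 0.81 -0.17 0.27 0 0 0.53 -1; 0.8 -0.22 0.27 0 0 0.54 -1; 0.78 -0.28 0.27 0 0 0.53 -1; 0.75 -0.34 0.28 0 0 0.54 -1; 0.72 -0.4 0.27 0 0 0.53 -1; 0.7 -0.45 0.28 0 0 0.54 -1; 0.66 -0.5 0.27 0 0 0.53 -1; 0 0 0 0 0 0 -1; 0 0 0 0 0 0 -1",
)

```text
time_s: 2.1
tcp_pos: [0.4144, 0.2992, 0.1003]
ee_rot: [[-0.071, -0.997, -0.0], [-0.997, 0.071, -0.0], [0.001, 0.0, -1.0]]
wrist_force: [0.1, 1.0, -0.7]
gripper_width: 0.998
gripper_force: 0.0
```

```bash
python3 - <<'E'
from h import *
st(); plan([.4141,.2988,.004],-94.1,5,-1)
p,d=r.capture("top"); np.savez("top1.npz",p=p,d=d); st()
g=graymask(p)
cv2.imwrite("pics/a.png",p[:,:,::-1])
print(fit("top",g,"spanner",[.591,.322,-61.2]))
E
```

```text
t 2.1 tcp [0.4144 0.2992 0.1003] yaw -94.08 tilt [-0.0004 -0.0005] F [ 0.1  1.  -0.7] w 86.8 gf 0.0 j [ 54.  18. -25.  -0. -47. -58.]
0 0 0.77 0 -0 0 -1; 0 0 0.77 0 -0 0 -1; 0.01 0 0.77 0 -0 0 -1; 0 0 0.77 0 -0 0 -1; 0.01 0.01 0.77 0 -0 0 -1
err mm [ 0.   0.1 -0.1] yaw err 0.04
t 2.15 tcp [0.4143 0.2998 0.1006] yaw -94.03 tilt [0.0002 0.0001] F [ 0.5 -0.3  1. ] w 87.0 gf 0.0 j [ 54.  18. -25.   0. -47. -58.]
(array([  0.590941  ,   0.32210128, -61.16693723]), 461.546875)
```

Request:
jog_arm(
  plan="0 0 0.77 0 0 0 -1; 0 0 0.77 0 0 0 -1; 0 0 0.77 0 0 0 -1; 0 0 0.77 0 0 0 -1; 0 0 0.77 0 0 0 -1; 0 0 0 0 0 0 1; 0 0 0 0 0 0 1; 0 0 0 0 0 0 1; 0 0 0 0 0 0 1; 0 0 0 0 0 0 1",
)

```text
time_s: 3.15
tcp_pos: [0.4146, 0.2999, 0.0052]
ee_rot: [[-0.071, -0.997, 0.001], [-0.997, 0.071, 0.001], [-0.001, -0.001, -1.0]]
wrist_force: [0.4, 0.6, -0.1]
gripper_width: 0.632
gripper_force: 0.0
```

```bash
python3 - <<'E'
from h import *
st(); s=r.sense()
# bracket origin target (.5859,-.0445), yaw 89.5; grip at +6 along y
a=plan([*s["tcp_pos"][:2],.10],-94.1,4,1); b=plan([.586,-.0385,.10],-90.5,16,1,a)
E
```

```text
t 3.15 tcp [0.4146 0.2999 0.0052] yaw -94.07 tilt [0.0011 0.0014] F [ 0.4  0.6 -0.1] w 55.0 gf 0.0 j [ 54.  27. -30.   0. -33. -58.]
-0 -0 -0.95 -0 0 0 1; -0 -0 -0.95 -0 0 0 1; -0 -0 -0.95 -0 0.01 0 1; -0 -0 -0.94 -0.01 0 0 1
err mm [0.1 0.1 0.1] yaw err 0.04
0.81 -0.49 -0 0 0 -0.03 1; 0.82 -0.48 -0 0 0 -0.03 1; 0.82 -0.48 -0 0 0 -0.03 1; 0.82 -0.48 -0 0 0 -0.03 1; 0.82 -0.47 -0 0 0 -0.03 1; 0.82 -0.47 -0 0 0 -0.03 1; 0.83 -0.47 -0 0 0 -0.03 1; 0.83 -0.46 -0 0 0 -0.03 1; 0.83 -0.46 -0 0 0 -0.03 1; 0.83 -0.46 -0 0 0 -0.03 1; 0.83 -0.45 -0 0 0 -0.02 1; 0.83 -0.45 -0 0 0 -0.03 1; 0.84 -0.45 -0 0 0 -0.02 1; 0.84 -0.45 -0 0 0 -0.03 1; 0.84 -0.44 -0 0 0 -0.02 1; 0.83 -0.44 -0.01 0 0 -0.03 1
err mm [-0.  -0.1 -0.1] yaw err 0.04
```

Request:
jog_arm(
  plan="0 0 0.12 0 0 0 1; 0 0 0 0 0 0 1; 0 0 0 0 0 0 1; 0 0 0 0 0 0 1; 0 0 0 0 0 0 1; 0 0 0 0 0 0 1; 0 0 0 0 0 0 1; 0 0 0 0 0 0 1; 0 0 -0.4 0 0 0 1; 0 0 -0.8 0 0 0 1",
)

```text
time_s: 4.15
tcp_pos: [0.4134, 0.2983, 0.0306]
ee_rot: [[-0.072, -0.997, -0.003], [-0.997, 0.072, -0.003], [0.003, 0.003, -1.0]]
wrist_force: [-0.1, 1.0, -2.0]
gripper_width: 0.222
gripper_force: 30.0
```

```bash
python3 - <<'E'
from h import *
st()
E
```

```text
t 4.15 tcp [0.4134 0.2983 0.0306] yaw -94.1 tilt [-0.0028 -0.0033] F [-0.1  1.  -2. ] w 19.3 gf 30.0 j [ 54.  24. -29.  -0. -37. -58.]
```

Request:
jog_arm(
  plan="0.81 -0.49 -0.7 0 0 -0.03 1; 0.82 -0.48 -0.7 0 0 -0.03 1; 0.82 -0.48 -0.7 0 0 -0.03 1; 0.82 -0.48 -0.7 0 0 -0.03 1; 0.82 -0.47 0 0 0 -0.03 1; 0.82 -0.47 0 0 0 -0.03 1; 0.83 -0.47 0 0 0 -0.03 1; 0.83 -0.46 0 0 0 -0.03 1; 0.83 -0.46 0 0 0 -0.03 1; 0.83 -0.46 0 0 0 -0.03 1",
)

```text
time_s: 5.15
tcp_pos: [0.5215, 0.0868, 0.1018]
ee_rot: [[-0.029, -1.0, -0.0], [-1.0, 0.029, 0.0], [-0.0, 0.0, -1.0]]
wrist_force: [0.3, 1.0, -1.1]
gripper_width: 0.223
gripper_force: 30.0
```

Request:
jog_arm(
  plan="0.83 -0.45 0 0 0 -0.02 1; 0.83 -0.45 0 0 0 -0.03 1; 0.84 -0.45 0 0 0 -0.02 1; 0.84 -0.45 0 0 0 -0.03 1; 0.84 -0.44 0 0 0 -0.02 1; 0.83 -0.44 0 0 0 -0.03 1; 0 0 0 0 0 0 1; 0 0 0 0 0 0 1; 0 0 0 0 0 0 1; 0 0 0 0 0 0 1",
)

```text
time_s: 6.15
tcp_pos: [0.5854, -0.0381, 0.1015]
ee_rot: [[-0.007, -1.0, -0.0], [-1.0, 0.007, 0.0], [-0.0, 0.0, -1.0]]
wrist_force: [0.3, -0.0, -1.0]
gripper_width: 0.22
gripper_force: 30.0
```

```bash
python3 - <<'E'
from h import *
st()
p,d=r.capture("top"); q,e=r.capture("scene")
c=np.hstack([cv2.resize(p[200:340,230:390],None,fx=2.5,fy=2.5,interpolation=cv2.INTER_CUBIC),cv2.resize(q[160:300,240:400],None,fx=2.5,fy=2.5,interpolation=cv2.INTER_CUBIC)])
cv2.imwrite("pics/b.png",c[:,:,::-1])
plan([.586,-.0385,.043],-90.5,5,1)
E
```

```text
t 6.15 tcp [ 0.5854 -0.0381  0.1015] yaw -90.42 tilt [-0.0001  0.0001] F [ 0.3 -0.  -1. ] w 19.2 gf 30.0 j [ 12.  25. -14.  -0. -51. -12.]
0 -0 0.47 0 0 0 1; 0 -0 0.47 0 0 0 1; 0 -0.01 0.47 0 0 0 1; 0.01 -0 0.46 0 0 0 1; 0 -0.01 0.47 0 0 0.01 1
err mm [-0.  -0.1  0. ] yaw err 0.0
```

View pics/b.png

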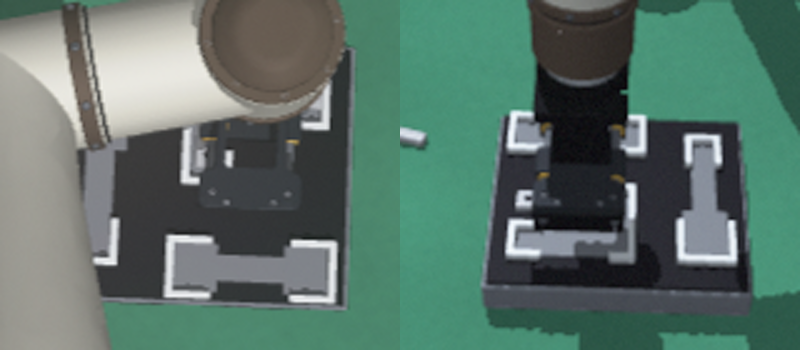

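The bracket is held above its compartment with nothing odd visible, so I'm lowering and releasing it.

Request:
jog_arm(
  plan="0 -0.02 0.8 0 0 0 1; 0 0 0.8 0 0 0 1; 0.01 0 0.5 0 0 0 1; 0 0 0.2 0 0 0 1; 0 0 0.05 0 0 0 1; 0 0 0 0 0 0 1; 0 0 0 0 0 0 0; 0 0 0 0 0 0 0; 0 0 0 0 0 0 0; 0 0 0 0 0 0 0",
)

```text
time_s: 7.25
tcp_pos: [0.5866, -0.0391, 0.0431]
ee_rot: [[-0.008, -1.0, 0.001], [-1.0, 0.008, 0.0], [-0.0, -0.001, -1.0]]
wrist_force: [0.4, -0.1, -0.6]
gripper_width: 0.471
gripper_force: 0.0
```

```bash
python3 - <<'E'
from h import *
st(); s=r.sense()
a=plan([*s["tcp_pos"][:2],.10],-90.5,3,0); plan([.591,.322,.10],-61.2,17,0,a)
E
```

```text
t 7.25 tcp [ 0.5866 -0.0391  0.0431] yaw -90.48 tilt [0.001  0.0001] F [ 0.4 -0.1 -0.6] w 40.9 gf 0.0 j [ 12.  29. -17.   0. -44. -12.]
-0 -0 -0.76 -0 0 0 0; -0 -0 -0.76 -0 0 0 0; -0 -0 -0.76 -0.01 0 0 0
err mm [ 0.1  0.  -0.1] yaw err 0.03
-0.85 -0 0 0 0 -0.22 0; -0.85 -0.03 0 0 0 -0.21 0; -0.85 -0.05 0 0 0 -0.22 0; -0.85 -0.08 0 0 0 -0.21 0; -0.84 -0.11 0 0 0 -0.22 0; -0.84 -0.13 0 0 0 -0.21 0; -0.83 -0.16 0 0 0 -0.22 0; -0.83 -0.18 0 0 0 -0.21 0; -0.82 -0.21 0 0 0 -0.22 0; -0.82 -0.23 0 0 0 -0.21 0; -0.81 -0.25 0 0 0 -0.22 0; -0.8 -0.28 0 0 0 -0.21 0; -0.79 -0.3 0 0 0 -0.22 0; -0.79 -0.33 0 0 0 -0.21 0; -0.78 -0.35 0 0 0 -0.22 0; -0.76 -0.37 0 0 0 -0.21 0; -0.75 -0.4 0 0 0 -0.22 0
err mm [-0.   0.  -0.1] yaw err 0.02
```

Request:
jog_arm(
  plan="0 0 -0.76 0 0 0 0; 0 0 -0.76 0 0 0 0; 0 0 -0.76 0 0 0 0; -0.85 0 0 0 0 -0.22 0; -0.85 -0.03 0 0 0 -0.21 0; -0.85 -0.05 0 0 0 -0.22 0; -0.85 -0.08 0 0 0 -0.21 0; -0.84 -0.11 0 0 0 -0.22 0; -0.84 -0.13 0 0 0 -0.21 0; -0.83 -0.16 0 0 0 -0.22 0",
)

```text
time_s: 8.25
tcp_pos: [0.5881, 0.1105, 0.0997]
ee_rot: [[0.202, -0.979, 0.0], [-0.979, -0.202, 0.0], [-0.0, -0.0, -1.0]]
wrist_force: [0.5, -0.7, 0.4]
gripper_width: 0.504
gripper_force: 0.0
```

Request:
jog_arm(
  plan="-0.83 -0.18 0 0 0 -0.21 0; -0.82 -0.21 0 0 0 -0.22 0; -0.82 -0.23 0 0 0 -0.21 0; -0.81 -0.25 0 0 0 -0.22 0; -0.8 -0.28 0 0 0 -0.21 0; -0.79 -0.3 0 0 0 -0.22 0; -0.79 -0.33 0 0 0 -0.21 0; -0.78 -0.35 0 0 0 -0.22 0; -0.76 -0.37 0 0 0 -0.21 0; -0.75 -0.4 0 0 0 -0.22 0",
)

```text
time_s: 9.25
tcp_pos: [0.5907, 0.3237, 0.0995]
ee_rot: [[0.484, -0.875, -0.0], [-0.875, -0.484, -0.0], [0.0, 0.0, -1.0]]
wrist_force: [-0.5, -0.2, -0.8]
gripper_width: 0.498
gripper_force: 0.0
```

```bash
python3 - <<'E'
from h import *
st(); p,d=r.capture("top"); 
c=cv2.resize(p[200:340,230:390],None,fx=4,fy=4,interpolation=cv2.INTER_CUBIC)
cv2.imwrite("pics/c.png",c[:,:,::-1]); st()
plan([.591,.322,.003],-61.2,6,0)
E
```

```text
t 9.25 tcp [0.5907 0.3237 0.0995] yaw -61.05 tilt [-0.0001 -0.0001] F [-0.5 -0.2 -0.8] w 43.3 gf 0.0 j [ 42.  32.  -1.   0. -57. -13.]
t 9.3 tcp [0.5912 0.3269 0.0994] yaw -60.84 tilt [0.0019 0.0014] F [0.5 2.1 0.6] w 43.5 gf 0.0 j [ 43.  32.  -1.   0. -57. -13.]
0.03 0.02 0.64 -0 0 0.01 0; 0.03 0.02 0.64 -0 0 0.01 0; 0.03 0.02 0.64 -0 0 0.01 0; 0.03 0.02 0.65 -0.01 0 0 0; 0.02 0.02 0.64 -0 0 0.01 0; 0.03 0.01 0.65 -0.01 0 0 0
err mm [-0.  -0.   0.1] yaw err 0.05
```

View pics/c.png

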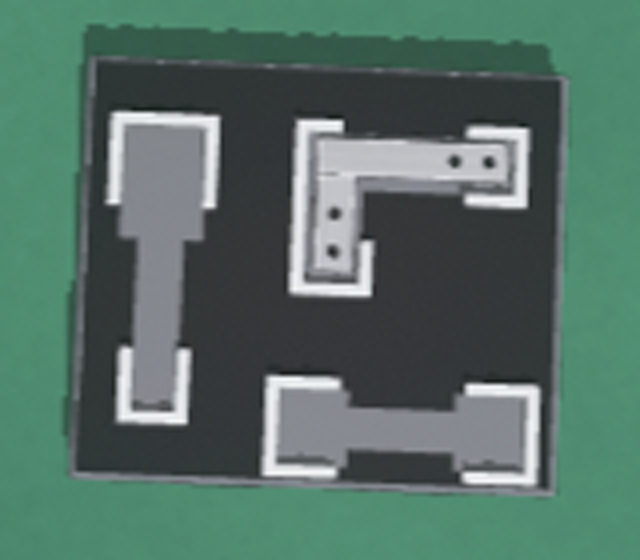

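The bracket lies flat inside its ribs, at roughly (300–515, 120–290) in the crop. The spanner is next.

Request:
jog_arm(
  plan="0 0 0.64 0 0 0 0; 0 0 0.64 0 0 0 0; 0 0 0.64 0 0 0 0; 0 0 0.64 0 0 0 0; 0 0 0.64 0 0 0 0; 0 0 0.64 0 0 0 0; 0 0 0.02 0 0 0 0; 0 0 0 0 0 0 1; 0 0 0 0 0 0 1; 0 0 0 0 0 0 1",
)

```text
time_s: 10.3
tcp_pos: [0.591, 0.3223, 0.0038]
ee_rot: [[0.482, -0.876, 0.001], [-0.876, -0.482, 0.001], [-0.0, -0.001, -1.0]]
wrist_force: [-0.4, -0.2, -0.3]
gripper_width: 0.305
gripper_force: 0.0
```

Request:
jog_arm(
  plan="0 0 0 0 0 0 1; 0 0 0 0 0 0 1; 0 0 0 0 0 0 1; 0 0 0 0 0 0 1; 0 0 0 0 0 0 1; 0 0 -0.4 0 0 0 1; 0 0 -0.8 0 0 0 1; 0 0 -0.9 0 0 0 1; 0 0 -0.9 0 0 0 1; 0 0 -0.9 0 0 0 1",
)

```text
time_s: 11.3
tcp_pos: [0.5908, 0.3219, 0.1017]
ee_rot: [[0.482, -0.876, 0.0], [-0.876, -0.482, 0.0], [-0.0, -0.0, -1.0]]
wrist_force: [-0.5, -0.4, -1.1]
gripper_width: 0.129
gripper_force: 30.0
```

```bash
python3 - <<'E'
from h import *
st(); plan([.446,-.0435,.10],-90.5,18,1)
E
```

```text
t 11.3 tcp [0.5908 0.3219 0.1017] yaw -61.21 tilt [0.0001 0.0002] F [-0.5 -0.4 -1.1] w 11.2 gf 30.0 j [ 42.  32.  -1.  -0. -57. -14.]
0.56 0.67 0 -0 0 0.2 1; 0.58 0.66 0 -0 0 0.2 1; 0.59 0.64 0 -0 0 0.2 1; 0.61 0.62 0 -0 0 0.2 1; 0.63 0.61 0 -0 0 0.2 1; 0.64 0.59 0 -0 0 0.2 1; 0.66 0.57 0.01 -0 0 0.21 1; 0.68 0.55 0 -0 0 0.2 1; 0.69 0.53 0.01 -0 0 0.21 1; 0.71 0.51 0 -0 0 0.2 1; 0.72 0.49 0.01 -0 0 0.21 1; 0.74 0.47 0 -0 0 0.2 1; 0.75 0.45 0.01 -0 0 0.21 1; 0.76 0.43 0 -0 0 0.2 1; 0.77 0.41 0.01 -0 0 0.21 1; 0.79 0.38 0 -0 0 0.2 1; 0.79 0.36 0.01 -0 0 0.21 1; 0.81 0.34 0 -0 0 0.2 1
err mm [-0.1 -0.  -0.1] yaw err 0.02
```

Gripped: the 11.2 mm opening fits the 12 mm shank.

Request:
jog_arm(
  plan="0.56 0.67 0 0 0 0.2 1; 0.58 0.66 0 0 0 0.2 1; 0.59 0.64 0 0 0 0.2 1; 0.61 0.62 0 0 0 0.2 1; 0.63 0.61 0 0 0 0.2 1; 0.64 0.59 0 0 0 0.2 1; 0.66 0.57 0.01 0 0 0.21 1; 0.68 0.55 0 0 0 0.2 1; 0.69 0.53 0.01 0 0 0.21 1; 0.71 0.51 0 0 0 0.2 1",
)

```text
time_s: 12.3
tcp_pos: [0.5103, 0.1183, 0.1005]
ee_rot: [[0.218, -0.976, 0.001], [-0.976, -0.218, 0.0], [-0.0, -0.001, -1.0]]
wrist_force: [-0.5, 0.6, -0.4]
gripper_width: 0.132
gripper_force: 30.0
```

Request:
jog_arm(
  plan="0.72 0.49 0.01 0 0 0.21 1; 0.74 0.47 0 0 0 0.2 1; 0.75 0.45 0.01 0 0 0.21 1; 0.76 0.43 0 0 0 0.2 1; 0.77 0.41 0.01 0 0 0.21 1; 0.79 0.38 0 0 0 0.2 1; 0.79 0.36 0.01 0 0 0.21 1; 0.81 0.34 0 0 0 0.2 1; 0 0 0 0 0 0 1; 0 0 0 0 0 0 1",
)

```text
time_s: 13.3
tcp_pos: [0.4463, -0.044, 0.0993]
ee_rot: [[-0.009, -1.0, 0.001], [-1.0, 0.009, 0.0], [-0.0, -0.001, -1.0]]
wrist_force: [0.3, -0.0, -0.9]
gripper_width: 0.132
gripper_force: 30.0
```

```bash
python3 - <<'E'
from h import *
st(); plan([.446,-.0435,.043],-90.5,5,1)
E
```

```text
t 13.3 tcp [ 0.4463 -0.044   0.0993] yaw -90.54 tilt [0.001  0.0001] F [ 0.3 -0.  -0.9] w 11.5 gf 30.0 j [ 15.  13. -33.   0. -44. -16.]
-0 0 0.45 -0 0 -0 1; -0 0 0.45 -0 0 -0 1; -0.01 0 0.45 -0 0 -0 1; -0 0.01 0.45 -0 0 -0 1; -0.01 0 0.45 -0.01 0 -0 1
err mm [-0.1 -0.  -0.1] yaw err 0.05
```

Request:
jog_arm(
  plan="0 0 0.8 0 0 0 1; 0 0 0.8 0 0 0 1; 0 0 0.4 0 0 0 1; 0 0 0.2 0 0 0 1; 0 0 0.05 0 0 0 1; 0 0 0 0 0 0 1; 0 0 0 0 0 0 0; 0 0 0 0 0 0 0; 0 0 0 0 0 0 0; 0 0 0 0 0 0 0",
)

```text
time_s: 14.3
tcp_pos: [0.4463, -0.0434, 0.043]
ee_rot: [[-0.008, -1.0, 0.0], [-1.0, 0.008, 0.0], [-0.0, -0.0, -1.0]]
wrist_force: [0.1, 0.1, 0.3]
gripper_width: 0.407
gripper_force: 0.0
```

```bash
python3 - <<'E'
from h import *
st(); s=r.sense()
a=plan([*s["tcp_pos"][:2],.10],-90.5,3,0); plan([.4077,-.2658,.10],-105.25,13,0,a)
E
```

```text
t 14.3 tcp [ 0.4463 -0.0434  0.043 ] yaw -90.48 tilt [0.0005 0.0001] F [0.1 0.1 0.3] w 35.4 gf 0.0 j [ 15.  18. -37.   0. -35. -16.]
-0 -0 -0.76 -0 0 0 0; -0 -0 -0.76 -0 0 0 0; -0 -0 -0.76 -0 0 0 0
err mm [0. 0. 0.] yaw err 0.04
0.69 0.11 -0 -0 0 0.14 0; 0.69 0.1 -0 -0 0 0.14 0; 0.69 0.09 -0 -0 0 0.14 0; 0.69 0.07 -0 -0 0 0.14 0; 0.69 0.06 -0 -0 0 0.14 0; 0.69 0.05 -0 -0 0 0.14 0; 0.69 0.03 -0 -0 0 0.14 0; 0.69 0.02 -0 -0 0 0.14 0; 0.7 0 -0 -0 0 0.15 0; 0.69 -0.01 -0 -0 0 0.14 0; 0.7 -0.02 -0 -0 0 0.15 0; 0.69 -0.04 -0 -0 0 0.14 0; 0.69 -0.05 -0 -0 0 0.15 0
err mm [-0.1 -0.1  0.1] yaw err 0.04
```

Request:
jog_arm(
  plan="0 0 -0.76 0 0 0 0; 0 0 -0.76 0 0 0 0; 0 0 -0.76 0 0 0 0; 0.69 0.11 0 0 0 0.14 0; 0.69 0.1 0 0 0 0.14 0; 0.69 0.09 0 0 0 0.14 0; 0.69 0.07 0 0 0 0.14 0; 0.69 0.06 0 0 0 0.14 0; 0.69 0.05 0 0 0 0.14 0; 0.69 0.03 0 0 0 0.14 0",
)

```text
time_s: 15.3
tcp_pos: [0.4251, -0.1639, 0.0998]
ee_rot: [[-0.146, -0.989, 0.0], [-0.989, 0.146, -0.0], [-0.0, -0.0, -1.0]]
wrist_force: [0.2, 0.6, -0.1]
gripper_width: 0.498
gripper_force: 0.0
```

Request:
jog_arm(
  plan="0.69 0.02 0 0 0 0.14 0; 0.7 0 0 0 0 0.15 0; 0.69 -0.01 0 0 0 0.14 0; 0.7 -0.02 0 0 0 0.15 0; 0.69 -0.04 0 0 0 0.14 0; 0.69 -0.05 0 0 0 0.15 0; 0 0 0 0 0 0 0; 0 0 0 0 0 0 0; 0 0 0 0 0 0 0; 0 0 0 0 0 0 0",
)

```text
time_s: 16.3
tcp_pos: [0.4077, -0.2652, 0.0998]
ee_rot: [[-0.263, -0.965, 0.0], [-0.965, 0.263, 0.0], [-0.0, -0.0, -1.0]]
wrist_force: [0.7, -0.8, -0.5]
gripper_width: 0.501
gripper_force: 0.0
```

```bash
python3 - <<'E'
from h import *
st(); p,d=r.capture("top"); 
c=cv2.resize(p[200:340,230:390],None,fx=4,fy=4,interpolation=cv2.INTER_CUBIC)
cv2.imwrite("pics/d.png",c[:,:,::-1]); st()
plan([.4077,-.2658,.004],-105.25,5,0)
E
```

```text
t 16.3 tcp [ 0.4077 -0.2652  0.0998] yaw -105.22 tilt [0. 0.] F [ 0.7 -0.8 -0.5] w 43.6 gf 0.0 j [-14.  16. -28.  -0. -45.  -1.]
t 16.35 tcp [ 0.4077 -0.2652  0.0999] yaw -105.22 tilt [0. 0.] F [-0.1 -0.  -0.4] w 43.9 gf 0.0 j [-14.  16. -28.  -0. -45.  -1.]
0 -0 0.77 -0 0 0 0; 0.01 -0 0.77 -0 0 0 0; 0 -0 0.76 -0 0 0 0; 0.01 -0 0.77 -0 0 0 0; 0 -0.01 0.76 -0 0 0 0
err mm [-0.1 -0.  -0.1] yaw err 0.03
```

View pics/d.png

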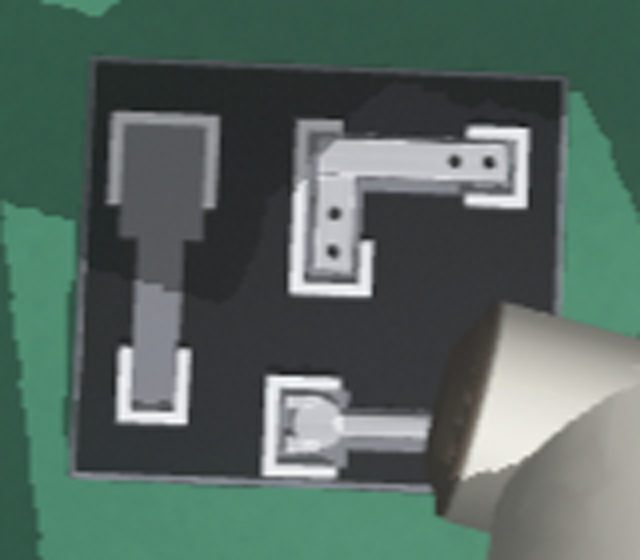

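The spanner's visible head sits between its ribs at about (310,425). I'm gripping the spatula.

Request:
jog_arm(
  plan="0 0 0.77 0 0 0 0; 0 0 0.77 0 0 0 0; 0 0 0.77 0 0 0 0; 0 0 0.77 0 0 0 0; 0 0 0.77 0 0 0 0; 0 0 0 0 0 0 0; 0 0 0 0 0 0 1; 0 0 0 0 0 0 1; 0 0 0 0 0 0 1; 0 0 0 0 0 0 1",
)

```text
time_s: 17.35
tcp_pos: [0.4079, -0.2658, 0.0043]
ee_rot: [[-0.264, -0.965, 0.001], [-0.965, 0.264, -0.0], [-0.0, -0.001, -1.0]]
wrist_force: [-0.8, -0.6, 0.4]
gripper_width: 0.221
gripper_force: 0.0
```

Request:
jog_arm(
  plan="0 0 0 0 0 0 1; 0 0 0 0 0 0 1; 0 0 0 0 0 0 1; 0 0 0 0 0 0 1; 0 0 -0.4 0 0 0 1; 0 0 -0.8 0 0 0 1; 0 0 -0.9 0 0 0 1; 0 0 -0.9 0 0 0 1; 0 0 -0.9 0 0 0 1; 0 0 0 0 0 0 1",
)

```text
time_s: 18.35
tcp_pos: [0.4095, -0.2664, 0.1041]
ee_rot: [[-0.263, -0.965, 0.007], [-0.965, 0.263, -0.002], [0.0, -0.007, -1.0]]
wrist_force: [0.7, 0.4, -1.5]
gripper_width: 0.151
gripper_force: 30.0
```

```bash
python3 - <<'E'
from h import *
st(); plan([.5172,.0845,.10],-0.5,19,1)
E
```

```text
t 18.35 tcp [ 0.4095 -0.2664  0.1041] yaw -105.26 tilt [ 0.0066 -0.0022] F [ 0.7  0.4 -1.5] w 13.2 gf 30.0 j [-14.  16. -28.   0. -46.  -1.]
-0.77 -0.02 0.01 -0 -0 -0.69 1; -0.77 -0.1 0.01 -0 -0 -0.69 1; -0.75 -0.17 0.01 -0 -0 -0.69 1; -0.73 -0.24 0.01 -0 -0 -0.69 1; -0.71 -0.31 0.01 -0 -0 -0.69 1; -0.67 -0.38 0.01 -0 -0 -0.69 1; -0.63 -0.44 0.01 -0 -0 -0.69 1; -0.59 -0.5 0.01 -0 -0 -0.69 1; -0.54 -0.56 0.01 -0 -0 -0.69 1; -0.48 -0.61 0.01 -0 -0.01 -0.69 1; -0.42 -0.65 0.01 -0 -0 -0.69 1; -0.36 -0.69 0.01 -0 -0.01 -0.69 1; -0.29 -0.72 0.01 -0 -0 -0.69 1; -0.22 -0.74 0.01 -0 -0.01 -0.69 1; -0.15 -0.76 0.01 -0 -0 -0.69 1; -0.07 -0.77 0.01 -0 -0.01 -0.69 1; 0 -0.77 0 -0 -0 -0.68 1; 0.08 -0.77 0.01 -0 -0.01 -0.69 1; 0.15 -0.75 0 -0.01 -0.01 -0.68 1
err mm [ 0.  0. -0.] yaw err 0.05
```

Request:
jog_arm(
  plan="-0.77 -0.02 0 0 0 -0.69 1; -0.77 -0.1 0 0 0 -0.69 1; -0.75 -0.17 0 0 0 -0.69 1; -0.73 -0.24 0 0 0 -0.69 1; -0.71 -0.31 0 0 0 -0.69 1; -0.67 -0.38 0 0 0 -0.69 1; -0.63 -0.44 0 0 0 -0.69 1; -0.59 -0.5 0 0 0 -0.69 1; -0.54 -0.56 0 0 0 -0.69 1; -0.48 -0.61 0 0 0 -0.69 1",
)

```text
time_s: 19.35
tcp_pos: [0.4633, -0.0804, 0.0999]
ee_rot: [[0.644, -0.765, -0.002], [-0.765, -0.644, 0.0], [-0.002, 0.002, -1.0]]
wrist_force: [0.6, -0.3, -1.3]
gripper_width: 0.157
gripper_force: 30.0
```

Request:
jog_arm(
  plan="-0.42 -0.65 0 0 0 -0.69 1; -0.36 -0.69 0 0 0 -0.69 1; -0.29 -0.72 0 0 0 -0.69 1; -0.22 -0.74 0 0 0 -0.69 1; -0.15 -0.76 0 0 0 -0.69 1; -0.07 -0.77 0 0 0 -0.69 1; 0 -0.77 0 0 0 -0.68 1; 0.08 -0.77 0 0 0 -0.69 1; 0.15 -0.75 0 0 0 -0.68 1; 0 0 0 0 0 0 1",
)

```text
time_s: 20.35
tcp_pos: [0.5156, 0.0866, 0.0999]
ee_rot: [[1.0, -0.007, -0.001], [-0.007, -1.0, -0.0], [-0.001, 0.0, -1.0]]
wrist_force: [-0.4, 1.7, -1.5]
gripper_width: 0.158
gripper_force: 30.0
```

Request:
jog_arm(
  plan="0 0 0 0 0 0 1; 0 0 0 0 0 0 1; 0 0 0 0 0 0 1; 0 0 0 0 0 0 1; 0 0 0 0 0 0 1; 0 0 0 0 0 0 1; 0 0 0 0 0 0 1; 0 0 0 0 0 0 1; 0 0 0 0 0 0 1; 0 0 0 0 0 0 1",
)

```text
time_s: 21.35
tcp_pos: [0.5154, 0.0851, 0.101]
ee_rot: [[1.0, -0.01, -0.0], [-0.01, -1.0, -0.0], [-0.0, 0.0, -1.0]]
wrist_force: [-0.1, 0.5, -1.9]
gripper_width: 0.154
gripper_force: 30.0
```

```bash
python3 - <<'E'
from h import *
st(); plan([.5172,.0845,.0445],-0.5,4,1)
p,d=r.capture("top"); q,e=r.capture("scene")
c=np.hstack([cv2.resize(p[200:340,230:390],None,fx=2.5,fy=2.5,interpolation=cv2.INTER_CUBIC),cv2.resize(q[160:300,240:400],None,fx=2.5,fy=2.5,interpolation=cv2.INTER_CUBIC)])
cv2.imwrite("pics/e.png",c[:,:,::-1])
E
```

```text
t 21.35 tcp [0.5154 0.0851 0.101 ] yaw -0.56 tilt [-0. -0.] F [-0.1  0.5 -1.9] w 13.4 gf 30.0 j [ 27.  19. -23.   0. -47.  62.]
0.02 0.01 0.57 0 0 -0 1; 0.02 0 0.56 0 0 -0 1; 0.02 0.01 0.57 0 0 -0 1; 0.01 0 0.56 0 0 -0.01 1
err mm [ 0.1 -0.1 -0. ] yaw err 0.02
```

View pics/e.png

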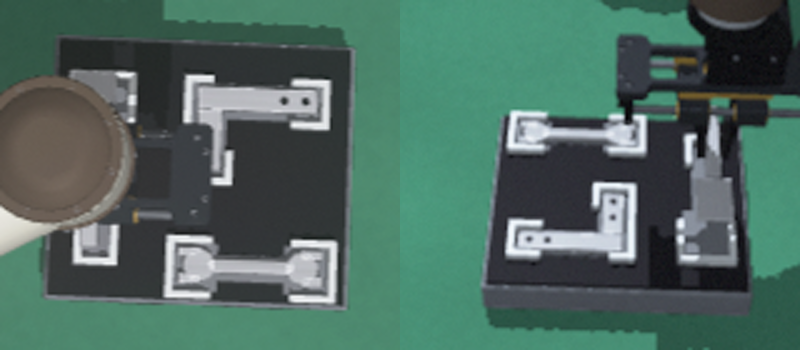

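The spatula is held over its compartment and level. The bracket and spanner are both inside their ribs.

Request:
jog_arm(
  plan="0.04 0.02 0.8 0 0 0 1; 0.03 0 0.8 0 0 0 1; 0 0 0.4 0 0 0 1; 0 0 0.2 0 0 0 1; 0 0 0.06 0 0 0 1; 0 0 0 0 0 0 1; 0 0 0 0 0 0 0; 0 0 0 0 0 0 0; 0 0 0 0 0 0 0; 0 0 0 0 0 0 0",
)

```text
time_s: 22.45
tcp_pos: [0.5176, 0.0848, 0.0451]
ee_rot: [[1.0, -0.01, 0.001], [-0.01, -1.0, 0.001], [0.001, -0.001, -1.0]]
wrist_force: [0.6, 0.2, 0.7]
gripper_width: 0.429
gripper_force: 0.0
```

```bash
python3 - <<'E'
from h import *
st(); s=r.sense()
a=plan([*s["tcp_pos"][:2],.13],-0.5,4,0); plan([.54,-.302,.13],-0.5,16,1,a)
E
```

```text
t 22.45 tcp [0.5176 0.0848 0.0451] yaw -0.55 tilt [0.0013 0.0006] F [0.6 0.2 0.7] w 37.3 gf 0.0 j [ 27.  24. -26.   0. -40.  62.]
0 -0 -0.85 -0 -0 -0 0; 0 -0 -0.85 -0 -0 -0 0; 0 -0 -0.85 -0 -0 -0 0; 0 -0 -0.85 -0 -0.01 -0.01 0
err mm [ 0.1  0.  -0.1] yaw err 0.04
0.06 0.97 -0 -0 0 0 1; 0.06 0.97 -0 -0 0 0 1; 0.06 0.97 -0 -0 0 0 1; 0.07 0.97 -0 -0 0 0 1; 0.06 0.97 -0 -0 0 0 1; 0.07 0.96 -0 -0 0 0 1; 0.06 0.97 -0 -0 0 0 1; 0.07 0.96 -0 -0 0 0 1; 0.06 0.97 -0 -0 0 0 1; 0.07 0.96 -0 -0 0 0 1; 0.06 0.97 -0 -0 0 0 1; 0.07 0.96 -0 -0 0 0 1; 0.06 0.97 -0 -0 0 0 1; 0.07 0.96 -0 -0 0 0 1; 0.06 0.97 -0 -0 0 0 1; 0.07 0.96 -0.01 -0 0 0 1
err mm [-0.1 -0.  -0.1] yaw err 0.04
```

Request:
jog_arm(
  plan="0 0 -0.85 0 0 0 0; 0 0 -0.85 0 0 0 0; 0 0 -0.85 0 0 0 0; 0 0 -0.85 0 0 0 0; 0.06 0.97 0 0 0 0 1; 0.06 0.97 0 0 0 0 1; 0.06 0.97 0 0 0 0 1; 0.07 0.97 0 0 0 0 1; 0.06 0.97 0 0 0 0 1; 0.07 0.96 0 0 0 0 1",
)

```text
time_s: 23.45
tcp_pos: [0.5253, -0.0617, 0.1298]
ee_rot: [[1.0, -0.01, 0.001], [-0.01, -1.0, 0.0], [0.001, -0.0, -1.0]]
wrist_force: [-0.3, 0.0, -0.4]
gripper_width: 0.053
gripper_force: 0.0
```

Request:
jog_arm(
  plan="0.06 0.97 0 0 0 0 1; 0.07 0.96 0 0 0 0 1; 0.06 0.97 0 0 0 0 1; 0.07 0.96 0 0 0 0 1; 0.06 0.97 0 0 0 0 1; 0.07 0.96 0 0 0 0 1; 0.06 0.97 0 0 0 0 1; 0.07 0.96 0 0 0 0 1; 0.06 0.97 0 0 0 0 1; 0.07 0.96 0 0 0 0 1",
)

```text
time_s: 24.45
tcp_pos: [0.5391, -0.3032, 0.1297]
ee_rot: [[1.0, -0.01, 0.0], [-0.01, -1.0, -0.0], [0.0, 0.0, -1.0]]
wrist_force: [-0.0, -0.1, 0.1]
gripper_width: 0.006
gripper_force: 0.0
```

```bash
python3 - <<'E'
from h import *
st(); p,d=r.capture("top"); np.savez("top2.npz",p=p,d=d)
c=np.hstack([cv2.resize(p[200:340,230:390],None,fx=3.2,fy=3.2,interpolation=cv2.INTER_CUBIC),cv2.resize(p[200:340,415:500],None,fx=3.2,fy=3.2,interpolation=cv2.INTER_CUBIC)])
cv2.imwrite("pics/f.png",c[:,:,::-1]); st()
plan([.537,-.302,.062],-1,4,1)
E
```

```text
t 24.45 tcp [ 0.5391 -0.3032  0.1297] yaw -0.56 tilt [ 0.0003 -0.0001] F [-0.  -0.1  0.1] w 0.5 gf 0.0 j [-14.  26.  -8.   0. -56. 104.]
t 24.5 tcp [ 0.5395 -0.3062  0.1296] yaw -0.69 tilt [ 0.0009 -0.0016] F [ 2.2 -1.3  0.9] w 0.4 gf 0.0 j [-15.  26.  -8.   0. -56. 104.]
-0.03 -0.04 0.68 0 -0 0.01 1; -0.02 -0.04 0.67 0 -0 0.01 1; -0.03 -0.05 0.68 0.01 -0 0.01 1; -0.02 -0.04 0.67 0 -0.01 0.01 1
err mm [-0.1  0.  -0.1] yaw err 0.03
```

View pics/f.png

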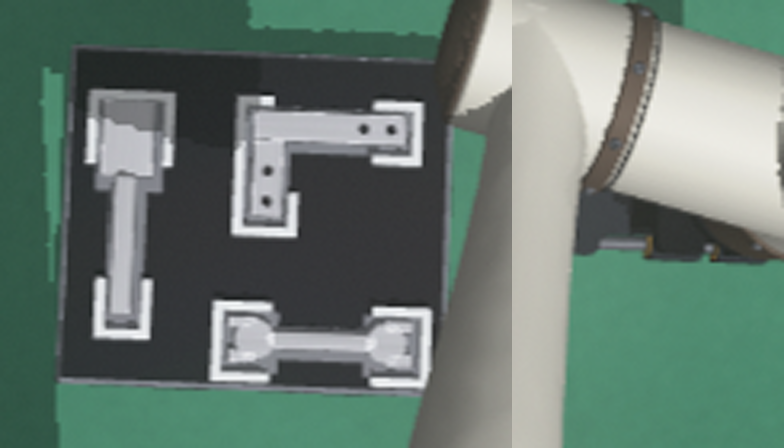

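All three parts sit inside their ribs. Now I'll lower behind the ball with the fingers shut and push +x.

Request:
jog_arm(
  plan="-0.12 0 0.5 0 0 0 1; 0 0 0.8 0 0 0 1; 0 0 0.8 0 0 0 1; 0 0 0.6 0 0 0 1; 0 0 0 0 0 0 1; 0.4 0 0 0 0 0 1; 0.5 0 0 0 0 0 1; 0.5 0 0 0 0 0 1; 0.5 0 0 0 0 0 1; 0.4 0 0 0 0 0 1",
)

```text
time_s: 25.5
tcp_pos: [0.5955, -0.3027, 0.0632]
ee_rot: [[1.0, -0.009, 0.002], [-0.009, -1.0, -0.001], [0.002, 0.001, -1.0]]
wrist_force: [-1.7, 0.0, 1.1]
gripper_width: 0.008
gripper_force: 0.7
```

```bash
python3 - <<'E'
from h import *
st()
E
```

```text
t 25.5 tcp [ 0.5955 -0.3027  0.0632] yaw -0.53 tilt [ 0.0018 -0.0007] F [-1.7  0.   1.1] w 0.7 gf 0.7 j [-13.  34.  -4.   0. -52. 103.]
```

Request:
jog_arm(
  plan="0.15 0 0 0 0 0 1; 0.12 0 0 0 0 0 1; 0.1 0 0 0 0 0 1; 0.08 0 0 0 0 0 1; 0.06 0 0 0 0 0 1; 0 0 0 0 0 0 1; 0 0 0 0 0 0 1; 0 0 0 0 0 0 1; 0 0 0 0 0 0 1; 0 0 0 0 0 0 1",
)

```text
time_s: 26.5
tcp_pos: [0.606, -0.3028, 0.0619]
ee_rot: [[1.0, -0.01, -0.001], [-0.01, -1.0, 0.0], [-0.001, -0.0, -1.0]]
wrist_force: [-1.5, -0.3, -0.8]
gripper_width: 0.004
gripper_force: 0.9
```

```bash
python3 - <<'E'
from h import *
st()
E
```

```text
t 26.5 tcp [ 0.606  -0.3028  0.0619] yaw -0.57 tilt [-0.0007  0.0003] F [-1.5 -0.3 -0.8] w 0.4 gf 0.9 j [-13.  35.  -2.  -0. -53. 102.]
```

Request:
jog_arm(
  plan="0.04 0 0 0 0 0 1; 0 0 0 0 0 0 1; 0.04 0 0 0 0 0 1; 0 0 0 0 0 0 1; 0.04 0 0 0 0 0 1; 0 0 0 0 0 0 1; 0 0 0 0 0 0 1; 0 0 0 0 0 0 1; 0 0 0 0 0 0 1; 0 0 0 0 0 0 1",
)

```text
time_s: 27.5
tcp_pos: [0.6065, -0.3027, 0.0617]
ee_rot: [[1.0, -0.011, -0.006], [-0.011, -1.0, 0.001], [-0.006, -0.001, -1.0]]
wrist_force: [-7.9, 1.2, 2.0]
gripper_width: 0.007
gripper_force: 3.9
```

```bash
python3 - <<'E'
from h import *
st()
E
```

```text
t 27.5 tcp [ 0.6065 -0.3027  0.0617] yaw -0.61 tilt [-0.0063  0.0014] F [-7.9  1.2  2. ] w 0.6 gf 3.9 j [-13.  35.  -2.   0. -53. 102.]
```

The force rose to 8 N and motion stopped, so the lever is at its end stop. I'm backing off and retreating for a final look.

Request:
jog_arm(
  plan="-0.4 0 0 0 0 0 1; -0.9 0 0 0 0 0 1; -0.9 0 0 0 0 0 1; -0.9 0 -0.6 0 0 0 1; -0.9 0 -0.9 0 0 0 1; -0.9 0 -0.9 0 0 0 1; -0.9 0 -0.9 0 0 0 1; -0.8 0 -0.9 0 0 0 1; 0 0 0 0 0 0 1; 0 0 0 0 0 0 1",
)

```text
time_s: 28.5
tcp_pos: [0.4457, -0.3015, 0.1684]
ee_rot: [[1.0, -0.01, 0.006], [-0.01, -1.0, -0.002], [0.006, 0.002, -1.0]]
wrist_force: [0.2, -0.9, 0.4]
gripper_width: 0.009
gripper_force: 0.0
```

```bash
python3 - <<'E'
from h import *
p,d=r.capture("top"); q,e=r.capture("scene"); st()
c=np.hstack([cv2.resize(p[200:340,240:480],None,fx=2,fy=2,interpolation=cv2.INTER_CUBIC),cv2.resize(q[180:320,180:340],None,fx=2,fy=2,interpolation=cv2.INTER_CUBIC)])
cv2.imwrite("pics/g.png",c[:,:,::-1])
ws,wt=world("scene",e),world("top",d)
for nm,(x,y) in dict(spat_handle=(.4735,.085),spat_blade=(.572,.0845),span1=(.445,0),span2=(.446,-.087),br_corner=(.586,-.0045),br_end=(.586,-.085),br_short=(.541,-.0045),floor=(.53,-.07)).items():
    m=[np.median(w[(abs(w[...,0]-x)<.004)&(abs(w[...,1]-y)<.004)&(w[...,2]<.09)][:,2])*1e3 for w in (wt,ws)]; print(nm,np.round(m,1))
m=(ws[...,2]>.05)&(abs(ws[...,0]-.602)<.06)&(abs(ws[...,1]+.302)<.03); print("ball pts",m.sum(),ws[m].mean(0))
m=(wt[...,2]>.055)&(wt[...,2]<.1)&(abs(wt[...,0]-.602)<.06)&(abs(wt[...,1]+.302)<.03); print("ball top",m.sum(),wt[m].mean(0))
E
```

```text
t 28.6 tcp [ 0.4451 -0.3011  0.1666] yaw -0.54 tilt [ 0.0009 -0.0001] F [-0.1 -0.6  0.1] w 0.4 gf 0.0 j [-17.  16. -17.  -0. -57. 106.]
spat_handle [48.6 50.1]
spat_blade [45.  44.5]
span1 [48.  49.1]
span2 [48.4 47.4]
br_corner [46.9 47.5]
br_end [47.1 47. ]
br_short [46.9 48.2]
floor [39.6 40.3]
ball pts 103 [ 0.6323713  -0.30439045  0.07668021]
ball top 126 [ 0.62885592 -0.30093901  0.07734868]
```

View pics/g.png

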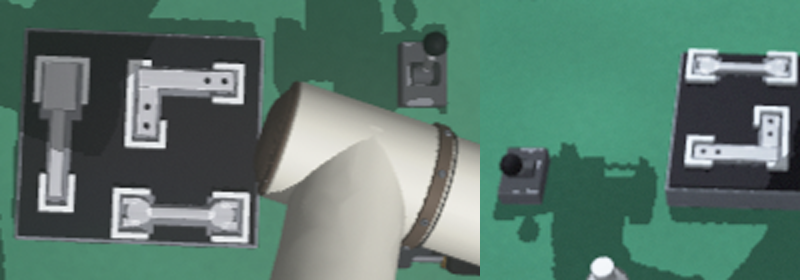

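All the parts are flat: their tops are at 50/44, 48 and 47 mm, which is the floor plus each thickness. The ball, at (435,45) in the left view, is at x = 0.629 m, which is fully on. I'm handing in.

```bash
python3 -c "
from station import r
print(r.finish_job())"
```

```text
the job is handed in; nothing more can be done
None
```

The spatula, spanner and bracket are lying flat between their own ribs, the switch was then flipped fully on, and the job was handed in at about 28.6 s of the 72 s allowed; the hand-in returned no verdict.

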